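# Open the funnel's slide gate by one turn of its hand wheel

## Task

Set the funnel's slide gate for small parts: push the hand wheel round anticlockwise (seen from above) by its upright handle through exactly one full turn, so that the handle comes back to the pointer, without running past it, and leave it there. Push the handle gently with the fingertips or the outside of the fingers and do not pinch it. Leave the other things on the counter where they lie.

Things in the scene. Friction and masses are not known exactly. Their poses are not given: they have to be found in the camera images.
- gate_wheel (a joint): turning angle of the hand wheel, rad: 0 to 0.05 at the start (gate shut, stop at 0), growing anticlockwise seen from above (opening); one full turn is 6.283. Vertical axis through wheel_hub. It goes on to three turns, with no stop or click at one. Turns stiffly and evenly (2.5 to 4 N at the handle) and stays where it is left. Each turn draws the gate blade in the funnel's throat 30 mm open.
- wheel_hub (a point): centre of the flat hub top, on the wheel's axis, 125 mm above the counter (a 16 mm nut end on it reaches to 129 mm). Grey cast-aluminium wheel lying level: three spokes, bright rim 161 mm across and 17 mm thick, its top 121 mm above the counter, on a round pedestal 110 mm across at the foot. The stand is bolted down facing any way, so the handle may start on any side of the hub.
- handle_mid (a point): middle of the wheel's handle: upright, round, black plastic, 20 to 27 mm thick, on the end of one spoke 66 mm from the wheel's axis. This point is on the handle's axis 169 mm above the counter; the grip reaches from 131 to 211 mm above the counter. It goes round with the wheel; knocked much faster than 0.1 m/s it jumps ahead.
- wheel_handle: the same handle as a body; origin at its foot, on its axis, 127 mm above the counter (it also spins freely about its own upright axis, so its x and y axes mean nothing)
- pointer_tip (a point): top of the position pointer: a steel flag on a bent rod fixed to the pedestal just outside the rim, 101 mm from the wheel's axis, 120 mm above the counter. At the start (gate shut), and again after each full turn, the handle stands in line with hub and pointer.
- funnel_mouth (a point): centre of the mouth of the galvanized funnel sunk in the counter, 3 mm above the counter: mouth 168 mm across in a flat 310 mm square flange, gate blade in its throat 98 mm below the counter; to the right (-y) of the wheel
- padlock: cast-brass padlock lying flat, 50 x 44 x 20 mm with a steel shackle reaching 58 mm along its +x from the origin (middle of the body's underside); not part of the job
- whistle: green plastic whistle lying on its side, about 57 x 26 x 20 mm; origin under the middle of its round chamber; not part of the job
- door_pull: satin steel door pull lying flat, a U of 14 mm bar 174 mm long and 49 mm wide; origin under the middle of the long bar; not part of the job
- cap_a: black rubber chair-leg cap, 31 mm across and 28 mm high, closed end up; origin under its centre; not part of the job
- cap_b: another such cap, closed end up; origin under its centre; not part of the job
- cap_c: a third cap of the same size, open end up; origin under its centre; not part of the job
- tape_roll: roll of brown packing tape lying flat, 104 mm across with a 76 mm hole, 48 mm high; origin under its centre; not part of the job
There are look-alikes about, which are no part of the job. Leave any green look-alike of the part that bears gate_wheel alone.

How it is judged:
By the outcome, as a careful person would: the job done as asked, in the order asked, and still so for the second after the job is handed in, with the robot touching nothing.
It also fails if it takes over 58 s, if anything falls off the work surface, if the arm or the gripper's body presses on something with over 40 N, if the wrist force passes 120 N, or if a joint passes its speed limit or range.

## Robot

A 6-joint arm with a two-finger parallel gripper is mounted at the origin on the work surface. World frame = base frame: x ahead of the robot, y to its left, z up, the work surface at z = 0. Lengths are in mm, angles in rad, forces in N, time in s.
With the tool pointing down it reaches from about 275 to 825 mm from the base axis. Payload 5.2 kg.
Tool frame: the origin (TCP) lies midway between the tips of the shut fingers; the grasp point (between the pads) lies 19 mm behind it; z points along the fingers, y is the line along which they close (so a half turn about z gives the same grasp; the last joint's range is limited). The gripper opens to 93 mm and grips with 3 to 60 N. Pads are 15 mm wide; open, the fingers measure 128 mm over their backs; the gripper's body (75 mm by 188 mm) begins 65 mm behind the grasp point.
Start: joints at [-1.401, 0.259, 1.535, -0, 1.348, -0.203], TCP at [200.344, -512.218, 218.653] pointing down, gripper open.
Joint ranges: [-3.14, 3.14], [-0.91, 2.08], [0.19, 2.58], [-1.22, 4.36], [0.22, 2.71], [-3.12, 3.12]. Speed limits (rad/s): [2.57, 2.57, 3.14, 3.14, 3.14, 3.14].

## Interface

Orientations are given as a unit quaternion [w, x, y, z].
In Python, from rig import observe, get_image, camera_model, sign_off gives the robot as it stands. The module is installed in compiled form; this text tells all that it offers.
- The arm moves only by the tool drive_tool, never from a script. Its argument "rows" is one flat list of numbers, 5 for each row, row after row: the shift along the tool's x, y, z in units of 2 cm (1.0 is 2 cm), then the turn about the tool's z in units of 6 degrees (1.0 is 6 degrees), then the opening, from -1 (shut) to 1 (fully open). A call has 1 to 10 rows; each row shifts and turns the commanded pose from where the row before left it, along the tool's axes as they then stand; what a row does not reach is not made up. A row lasts 1/10 s, in which the tool goes at most 50 mm and 8.59 degrees, less where a joint would pass 70% of its speed; a pose out of reach is approached as far as the arm can. A call with a number of a shift or a turn outside -1 to 1 is refused whole. A call with a gripper value outside its range is refused whole. The fingers move at their own pace and stop on an object; the grip force is fixed at half the most. Time passes only in rows, so rows that do not move let the fingers close. It gives the time, the measured TCP pose, the force, the opening and the grip force at its end, in the units of the state.
- observe(): the state, without advancing time (a new reading comes with each control period).
- get_image(name): name is "scene" or "side" or "wrist"; returns the picture (420x560x3 uint8, red, green, blue); there is no depth.
- camera_model(name): a dict with "camera_matrix" (3x3 intrinsics, pixels), "R" (3x3) and "t" (3): a world point X has camera coordinates R X + t. Camera axes: x right, y down, z forward; pixel columns grow to the right and rows downward; lengths in mm; the calibration is good to about 2 mm. A picture is of the moment at which its call begins: read the wrist's pose just before it. camera_model takes no time and is no camera call; for the wrist camera it gives the pose at the moment of the call.
- sign_off(): hands the job in; it is judged then, once.
The state is a dict: "clock": time; "qpos": joint angles; "qvel": joint speeds; "joint_efforts": joint torques, N m; "ee_pos": TCP position; "eef_rot": TCP orientation; "ft_force": force on the tool from outside, world axes, zero at the start; "torque": the same for the moment, N m; "gripper_width": finger opening in mm; "grip_force": force on a finger pad.
Only numpy, scipy, OpenCV 4.12 (cv2) and the standard library are available. Lean on these libraries where they do the work, as an engineer would, in place of code of your own. Each camera call takes 0.05 s, during which the arm holds its last target. There are 200 camera calls.

## Working session

There is one attempt and no reset: what is moved stays moved. The work goes in short steps, Python scripts to look and compute and a tool call to move; the robot and the scene stay as the last step left them, time stands still between calls to the robot, and variables do not carry over. Pictures are saved under pics/ and viewed, at most 10 in all, crops included, and the job is handed in when it is done.

Besides the shell and the picture viewer there is one more tool, called as name(argument=value, ...), one argument or row to a line, values as JSON. drive_tool: Moves the arm, as the interface text tells. Shifts and turns lie within -1 to 1; 1 stands for 2 cm of shift or 6 degrees of turn. Its arguments: {"type":"object","properties":{"rows":{"type":"array","items":{"type":"number"}}},"required":["rows"]}

```bash
mkdir -p pics
python3 - <<'E'
from rig import *
import cv2,numpy as np
for n in ("scene","side"):
    cv2.imwrite(f"pics/{n}0.png",get_image(n)[:,:,::-1])
    m=camera_model(n);print(n,np.round(m["camera_matrix"],1).tolist(),np.round(-m["R"].T@m["t"]))
s=observe();print(s["clock"],s["ee_pos"],s["eef_rot"],s["gripper_width"])
E
```

```text
scene [[415.4, 0.0, 279.1], [0.0, 415.4, 209.8], [0.0, 0.0, 1.0]] [1226. -282.  630.]
side [[381.6, 0.0, 283.7], [0.0, 381.6, 211.1], [0.0, 0.0, 1.0]] [228. 815. 618.]
0.1 [ 200.26088465 -511.73333599  217.90471278] [-8.23619821e-04  9.82674969e-01  1.85335444e-01  2.09076874e-05] 93.0031979528641
```

View pics/scene0.png

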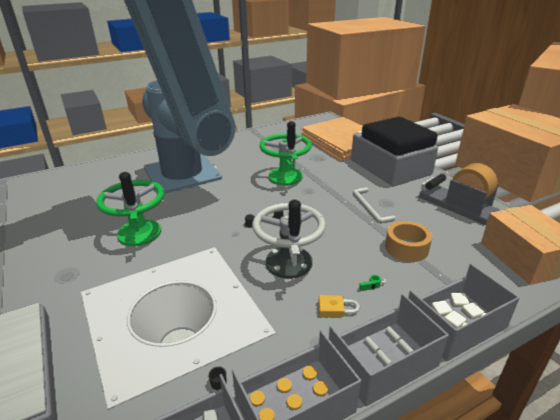

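View pics/side0.png

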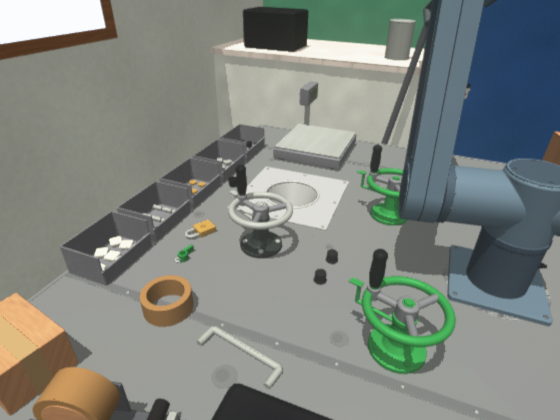

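The grey wheel is in the middle: scene (289,225), side (261,210). Its handle stands on the side away from the side camera. I'll enlarge both views.

Run:
```python
import cv2,numpy as np
a=cv2.imread("pics/scene0.png")[190:290,240:340];b=cv2.imread("pics/side0.png")[155:255,215:315]
cv2.imwrite("pics/crop0.png",np.hstack([cv2.resize(c,(400,400),interpolation=2) for c in(a,b)]))
```

```text
(no output)
```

View pics/crop0.png

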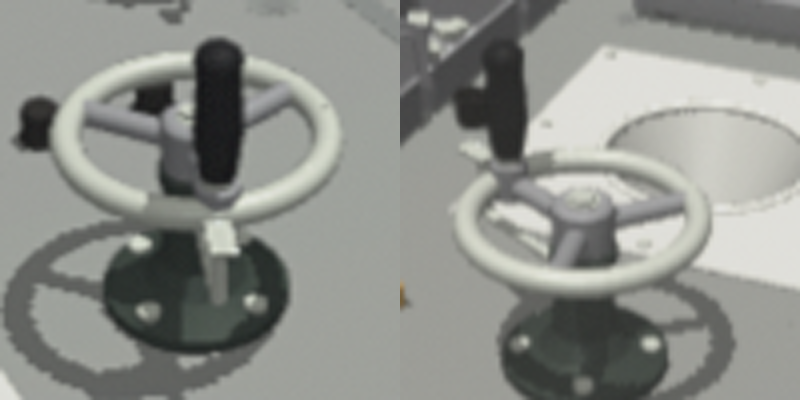

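```bash
cat > h.py <<'E'
from rig import *
import numpy as np
def plane(m,px,z):
    K,R,t=m["camera_matrix"],m["R"],m["t"];c=-R.T@t
    d=R.T@np.linalg.solve(K,[px[0],px[1],1]);return (c+d*(z-c[2])/d[2])[:2]
E
python3 - <<'E'
from h import *
S,D=camera_model("scene"),camera_model("side")
s=lambda x,y:(240+x/4-.4,190+y/4-.4); d=lambda x,y:(215+(x-400)/4-.4,155+y/4-.4)
for n,p,z in(("hmid",(217,118),169),("htop",(217,44),211),("ptr",(222,224),120),("rimL",(52,135),113),("rimR",(342,135),113),("nut",(188,112),127)):print("scene",n,plane(S,s(*p),z).round())
for n,p,z in(("hmid",(506,105),169),("htop",(503,44),211),("ptr",(472,148),120),("rimL",(455,225),113),("rimR",(712,225),113),("nut",(585,197),128)):print("side",n,plane(D,d(*p),z).round())
E
```

```text
scene hmid [629.  61.]
scene htop [628.  62.]
scene ptr [650.  52.]
scene rimL [527.  15.]
scene rimR [605. 154.]
scene nut [562.  81.]
side hmid [629.  67.]
side htop [629.  67.]
side ptr [666.  48.]
side rimL [636. 126.]
side rimR [491.  63.]
side nut [567.  86.]
```

drive_tool(
  rows=[0.5,-0.3,-1,0,-1,1,-0.6,-1,0,-1,1,-0.6,-0.6,0,-1,1,-0.6,0,0,-1,1,-0.6,0,0,-1,1,-0.6,0,0,-1,1,-0.6,0,0,-1,1,-0.6,0,0,-1,1,-0.6,0,0,-1,1,-0.6,0,0,-1],
)

```text
clock: 1.1
ee_pos: [336.1, -335.8, 270.3]
eef_rot: [-0.0, 0.983, 0.185, -0.0]
ft_force: [0.3, 0.5, -0.0]
gripper_width: 17.3
grip_force: 0.0
```

drive_tool(
  rows=[1,-0.6,0,0,-1,1,-0.6,0,0,-1,1,-0.6,0,0,-1,1,-0.6,0,0,-1,1,-0.6,0,0,-1,1,-0.6,0,0,-1,1,-0.6,0,0,-1,1,-0.6,0,0,-1,1,-0.6,0,0,-1,1,-0.6,0,0,-1],
)

```text
clock: 2.1
ee_pos: [478.6, -151.3, 270.2]
eef_rot: [-0.0, 0.983, 0.185, -0.0]
ft_force: [-0.1, -0.7, -0.6]
gripper_width: 0.5
grip_force: 0.0
```

drive_tool(
  rows=[1,-0.6,0,0,-1,1,-0.6,0,0,-1,1,-0.6,0,0,-1,1,-0.6,0,0,-1,0.5,-0.3,0,0,-1,0,0,0,0,-1],
)

```text
clock: 2.7
ee_pos: [542.8, -68.2, 270.1]
eef_rot: [-0.0, 0.982, 0.186, -0.0]
ft_force: [-0.5, -0.8, -1.0]
gripper_width: 0.3
grip_force: 0.0
```

Run:
```python
from h import *
import cv2
m=camera_model("wrist")
s=observe();print(s["clock"],s["ee_pos"],s["eef_rot"],s["gripper_width"],s["qpos"],s["ft_force"])
cv2.imwrite("pics/w1.png",get_image("wrist")[:,:,::-1]);np.savez("w1.npz",**m)
print(m["camera_matrix"],-m["R"].T@m["t"],m["R"])
```

```text
2.7 [542.78897987 -68.17908651 270.14480056] [-2.77676885e-04  9.82493752e-01  1.86294991e-01 -3.56240980e-04] 0.2824314050394017 [-3.28994559e-01  2.24716314e-01  1.45385224e+00  1.31913673e-04
  1.46391788e+00  8.67008072e-01] [-0.4524976  -0.77164382 -1.00336176]
[[290.33125737   0.         277.87389279]
 [  0.         290.33125737 210.1766538 ]
 [  0.           0.           1.        ]] [603.40197053 -44.71753742 436.40963693] [[ 3.66474647e-01 -9.30427855e-01  5.83223112e-04]
 [-9.03447511e-01 -3.55697697e-01  2.39294260e-01]
 [-2.22438594e-01 -8.82221910e-02 -9.70946918e-01]]
```

View pics/w1.png

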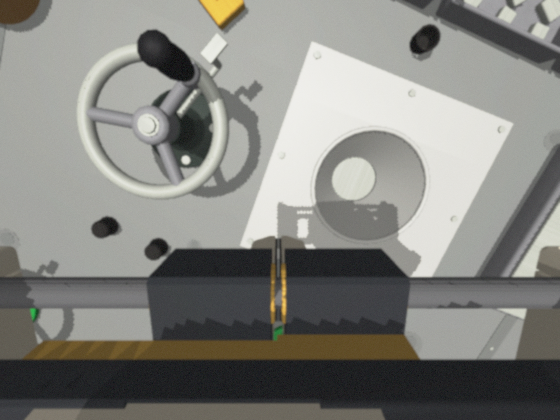

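The wheel is seen from above: nut (149,124), handle top (154,47), handle foot (190,78), pointer flag (215,48); rim columns 78–228, rows 37–198.

Run:
```python
from h import *
m=np.load("w1.npz")
for n,p,z in(("nut",(149,124),129),("htop",(155,48),209),("hfoot",(190,77),131),("ptr",(214,48),120),("L",(78,118),113),("R",(228,118),113),("T",(154,37),113),("B",(160,198),113)):print(n,plane(m,p,z).round(1))
```

```text
nut [568.9  82.2]
htop [629.6  59.1]
hfoot [626.3  56. ]
ptr [661.1  45.5]
L [545.4 160.7]
R [603.8  12.3]
T [649.9 106.5]
B [493.5  55.6]
```

drive_tool(
  rows=[0.98,-0.54,0,0,-1,0.98,-0.54,0,0,-1,0.98,-0.54,0,0,-1,0.98,-0.54,0,0,-1,0.98,-0.54,0,0,-1,0,0,0,0.9,-1,0,0,0,0.9,-1,0,0,0,0.9,-1,0,0,0,0.9,-1,0,0,0,0.9,-1],
)

```text
clock: 3.75
ee_pos: [613.5, 15.3, 270.6]
eef_rot: [0.0, 0.999, -0.052, -0.0]
ft_force: [-0.2, 0.6, -0.2]
gripper_width: 0.7
grip_force: 0.0
```

drive_tool(
  rows=[0,0,0,1,-1,0,0,0,1,-1,0,0,0,1,-1,0,0,0,1,-1,0,0,0,1,-1,0,0,0,1,-1,0,0,0,1,-1,0,0,0,1,-1,0,0,0,1,-1,0,0,0,1,-1],
)

```text
clock: 4.75
ee_pos: [613.5, 15.2, 270.6]
eef_rot: [0.0, 0.839, -0.544, -0.0]
ft_force: [0.1, -0.7, -0.1]
gripper_width: 0.2
grip_force: 0.0
```

drive_tool(
  rows=[0,0,0,1,-1,0,0,0,0.9,-1,0,0,0,0.9,-1,0,0,0,0,-1],
)

```text
clock: 5.15
ee_pos: [613.6, 15.5, 270.7]
eef_rot: [0.0, 0.751, -0.66, -0.0]
ft_force: [-0.3, -0.1, -0.2]
gripper_width: 0.6
grip_force: 0.0
```

Run:
```python
from h import *
import cv2
m=camera_model("wrist")
s=observe();print(s["clock"],s["ee_pos"],s["eef_rot"],s["qpos"],s["ft_force"])
cv2.imwrite("pics/w2.png",get_image("wrist")[:,:,::-1]);np.savez("w2.npz",**m)
```

```text
5.15 [613.6071421   15.45466508 270.65022375] [ 3.00865150e-04  7.51475346e-01 -6.59761103e-01 -2.77162295e-05] [-1.56037175e-01  3.48577373e-01  1.28417287e+00 -4.79642254e-04
  1.50921115e+00  2.85579047e+00] [-0.28717018 -0.11412861 -0.15851765]
```

View pics/w2.png

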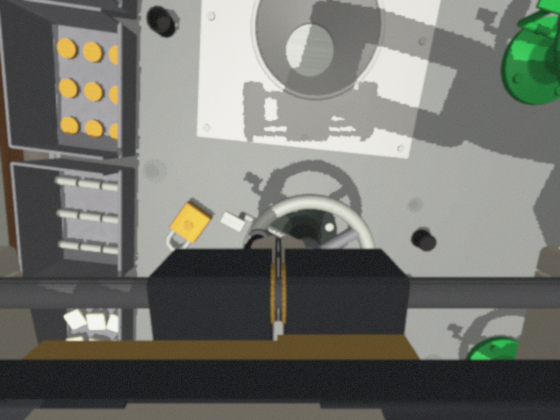

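The wrist view shows no obstacle under the closed fingers, which stand on the clockwise side of the handle. Next: descend, then come up to the handle gently.

drive_tool(
  rows=[0,0,0.96,0,-1,0,0,0.96,0,-1,0,0,0.96,0,-1,0,0,0.96,0,-1,0,0,0.96,0,-1,0,0,0.96,0,-1,-0.22,-0.12,0,0,-1,-0.22,-0.12,0,0,-1,-0.22,-0.12,0,0,-1,0,0,0,0,-1],
)

```text
clock: 6.2
ee_pos: [620.5, 31.5, 156.8]
eef_rot: [-0.001, 0.753, -0.658, 0.001]
ft_force: [0.5, 0.1, -0.2]
gripper_width: 0.5
grip_force: 0.0
```

drive_tool(
  rows=[-0.22,-0.12,0,0,-1,-0.22,-0.12,0,0,-1],
)

```text
clock: 6.4
ee_pos: [623.5, 40.3, 156.0]
eef_rot: [-0.0, 0.752, -0.659, 0.0]
ft_force: [0.1, -5.7, 1.3]
gripper_width: 0.8
grip_force: 3.0
```

drive_tool(
  rows=[-0.11,-0.06,0,0,-1,-0.11,-0.06,0,0,-1],
)

```text
clock: 6.6
ee_pos: [625.5, 44.5, 156.0]
eef_rot: [0.0, 0.752, -0.659, 0.001]
ft_force: [-0.1, -3.0, 1.8]
gripper_width: 0.9
grip_force: 1.6
```

drive_tool(
  rows=[-0.11,-0.06,0,0,-1,-0.11,-0.06,0,0,-1],
)

```text
clock: 6.8
ee_pos: [627.1, 49.4, 155.8]
eef_rot: [-0.0, 0.752, -0.659, 0.0]
ft_force: [0.8, -3.0, 1.9]
gripper_width: 0.4
grip_force: 1.5
```

drive_tool(
  rows=[-0.21,-0.12,0,0,-1,-0.21,-0.12,0,0,-1,-0.21,-0.12,0,0,-1,-0.22,-0.13,0,0,-1,-0.22,-0.13,0,0,-1,-0.29,-0.075,0,-0.833,-1,-0.29,-0.075,0,-0.833,-1,-0.29,-0.075,0,-0.833,-1,-0.29,-0.075,0,-0.833,-1],
)

```text
clock: 7.7
ee_pos: [636.3, 96.8, 155.3]
eef_rot: [-0.0, 0.856, -0.517, 0.0]
ft_force: [1.2, -3.7, 0.8]
gripper_width: 0.4
grip_force: 1.6
```

```bash
cat > st.py <<'E'
from h import *
H=np.array([568.5,83.5]);s=observe();p=s["ee_pos"];w,x,y,z=s["eef_rot"]
psi=np.degrees(2*np.arctan2(y,x));r=p[:2]-H
th=psi+90;t=np.radians(th);er=np.array([np.cos(t),np.sin(t)]);et=np.array([-er[1],er[0]])
# handle angle for contact plane 20 mm ahead
hth=th+np.degrees(np.arcsin((r@et+20)/66))
print("clock",s["clock"],"p",p.round(1),"q6",s["qpos"][5].round(2),"frame th",th.round(1),"TCP rad/tan",(r@er).round(1),(r@et).round(1),"handle th",hth.round(1),"F rad/tan",(s["ft_force"][:2]@er).round(1),(s["ft_force"][:2]@et).round(1))
E
python3 st.py
```

```text
clock 7.7 p [636.3  96.8 155.3] q6 2.63 frame th 27.8 TCP rad/tan 66.2 -19.8 handle th 27.9 F rad/tan -0.7 -3.8
```

drive_tool(
  rows=[-0.29,-0.075,0,-0.833,-1,-0.29,-0.075,0,-0.833,-1,-0.29,-0.075,0,-0.833,-1,-0.29,-0.075,0,-0.833,-1,-0.29,-0.075,0,-0.833,-1,-0.29,-0.075,0,-0.833,-1,-0.29,-0.075,0,-0.833,-1,-0.29,-0.075,0,-0.833,-1,-0.29,-0.075,0,-0.833,-1,-0.29,-0.075,0,-0.833,-1],
)

```text
clock: 8.7
ee_pos: [602.8, 144.7, 155.3]
eef_rot: [-0.001, 0.994, -0.107, 0.001]
ft_force: [2.5, -0.4, 0.4]
gripper_width: 0.7
grip_force: 1.6
```

```bash
python3 st.py
```

```text
clock 8.7 p [602.8 144.7 155.3] q6 1.84 frame th 77.8 TCP rad/tan 67.1 -20.6 handle th 77.3 F rad/tan 0.2 -2.6
```

drive_tool(
  rows=[-0.295,-0.07,0,-0.833,-1,-0.295,-0.07,0,-0.833,-1,-0.295,-0.07,0,-0.833,-1,-0.295,-0.07,0,-0.833,-1,-0.295,-0.07,0,-0.833,-1,-0.295,-0.07,0,-0.833,-1,-0.295,-0.07,0,-0.833,-1,-0.295,-0.07,0,-0.833,-1,-0.295,-0.07,0,-0.833,-1,-0.295,-0.07,0,-0.833,-1],
)

```text
clock: 9.7
ee_pos: [543.7, 148.7, 155.4]
eef_rot: [-0.001, 0.946, 0.323, 0.001]
ft_force: [1.7, 2.4, -1.1]
gripper_width: 0.6
grip_force: 1.6
```

```bash
python3 st.py
```

```text
clock 9.7 p [543.7 148.7 155.4] q6 0.98 frame th 127.7 TCP rad/tan 66.7 -20.3 handle th 127.5 F rad/tan 0.8 -2.8
```

drive_tool(
  rows=[-0.295,-0.07,0,-0.833,-1,-0.295,-0.07,0,-0.833,-1,-0.295,-0.07,0,-0.833,-1,-0.295,-0.07,0,-0.833,-1,-0.295,-0.07,0,-0.833,-1,-0.295,-0.07,0,-0.833,-1,-0.295,-0.07,0,-0.833,-1,-0.295,-0.07,0,-0.833,-1,-0.295,-0.07,0,-0.833,-1,-0.295,-0.07,0,-0.833,-1],
)

```text
clock: 10.7
ee_pos: [502.8, 106.1, 155.3]
eef_rot: [-0.001, 0.721, 0.693, 0.001]
ft_force: [0.7, 2.1, 0.7]
gripper_width: 0.2
grip_force: 1.6
```

```bash
python3 st.py
```

```text
clock 10.7 p [502.8 106.1 155.3] q6 0.03 frame th 177.7 TCP rad/tan 66.5 -20.0 handle th 177.8 F rad/tan -0.6 -2.1
```

drive_tool(
  rows=[-0.29,-0.07,0,-0.833,-1,-0.29,-0.07,0,-0.833,-1,-0.29,-0.07,0,-0.833,-1,-0.29,-0.07,0,-0.833,-1,-0.29,-0.07,0,-0.833,-1,-0.29,-0.07,0,-0.833,-1,-0.29,-0.07,0,-0.833,-1,-0.29,-0.07,0,-0.833,-1,-0.29,-0.07,0,-0.833,-1,-0.29,-0.07,0,-0.833,-1],
)

```text
clock: 11.7
ee_pos: [508.6, 48.5, 155.0]
eef_rot: [-0.002, 0.361, 0.933, 0.001]
ft_force: [-1.9, 2.1, 1.6]
gripper_width: 0.4
grip_force: 1.6
```

```bash
python3 st.py
```

```text
clock 11.7 p [508.6  48.5 155. ] q6 -0.96 frame th 227.7 TCP rad/tan 66.2 -20.8 handle th 227.0 F rad/tan -0.3 -2.8
```

drive_tool(
  rows=[-0.295,-0.07,0,-0.833,-1,-0.295,-0.07,0,-0.833,-1,-0.295,-0.07,0,-0.833,-1,-0.295,-0.07,0,-0.833,-1,-0.295,-0.07,0,-0.833,-1,-0.295,-0.07,0,-0.833,-1,-0.295,-0.07,0,-0.833,-1,-0.295,-0.07,0,-0.833,-1,-0.295,-0.07,0,-0.833,-1,-0.295,-0.07,0,-0.833,-1],
)

```text
clock: 12.7
ee_pos: [557.4, 15.7, 154.8]
eef_rot: [-0.002, -0.067, 0.998, 0.001]
ft_force: [-2.8, 0.2, 2.5]
gripper_width: 0.7
grip_force: 1.6
```

drive_tool(
  rows=[-0.295,-0.075,0,-0.833,-1,-0.295,-0.075,0,-0.833,-1,-0.295,-0.075,0,-0.833,-1,-0.295,-0.075,0,-0.833,-1,-0.295,-0.075,0,-0.833,-1,-0.295,-0.075,0,-0.833,-1,-0.295,-0.075,0,-0.833,-1,-0.295,-0.075,0,-0.833,-1,0,0,0,0,-1],
)

```text
clock: 13.6
ee_pos: [605.5, 24.4, 154.8]
eef_rot: [-0.0, -0.403, 0.915, 0.001]
ft_force: [0.1, -0.1, 0.1]
gripper_width: 0.2
grip_force: 0.0
```

```bash
python3 st.py
```

```text
clock 13.6 p [605.5  24.4 154.8] q6 -2.54 frame th 317.5 TCP rad/tan 67.2 -18.6 handle th 318.8 F rad/tan 0.2 0.0
```

```bash
cat > crop.py <<'E'
from h import *
import cv2,sys
k=sys.argv[1]
a=get_image("scene")[190:290,240:340,::-1];b=get_image("side")[155:255,215:315,::-1]
cv2.imwrite(f"pics/crop{k}.png",np.hstack([cv2.resize(c,(400,400),interpolation=2) for c in(a,b)]))
E
python3 crop.py 1
```

```text
(no output)
```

View pics/crop1.png

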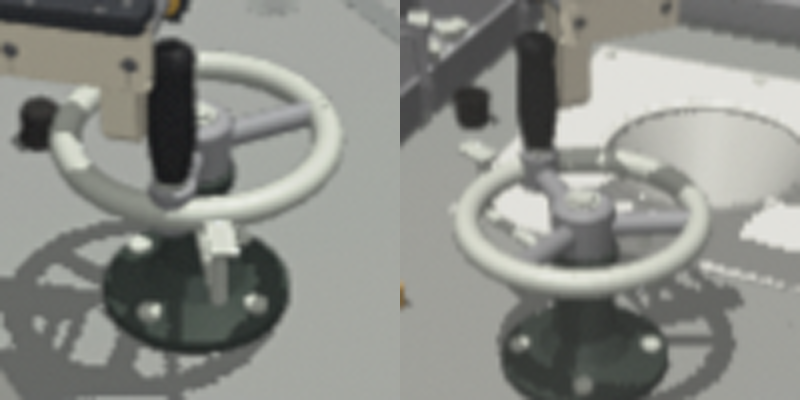

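The handle is visible in both crops: scene top (175,44), foot (172,185); side top (535,38), foot (541,155). It still stands short of the pointer.

```bash
cat > ang.py <<'E'
from h import *
S,D=camera_model("scene"),camera_model("side")
s=lambda x,y:(240+x/4-.4,190+y/4-.4); d=lambda x,y:(215+(x-400)/4-.4,155+y/4-.4)
def ang(st,sf,dt,df,H=(568.5,83.5)):
    o=[plane(S,s(*st),210),plane(S,s(*sf),133),plane(D,d(*dt),210),plane(D,d(*df),133)]
    for q in o: print(q.round(1),np.degrees(np.arctan2(q[1]-H[1],q[0]-H[0])).round(1),end=" ")
    print()
E
python3 - <<'E'
from ang import *
ang((217,44),(216,187),(503,44),(509,163))
ang((175,44),(172,183),(535,37),(540,154))
E
```

```text
[626.2  62.7] -19.8 [636.9  56.4] -21.6 [630.   65.2] -16.6 [624.   75.5] -8.2 
[616.2  44.9] -39.0 [623.   38.6] -39.4 [616.5  48.4] -36.1 [611.2  57.4] -31.5
```

drive_tool(
  rows=[-0.145,-0.04,0,-0.417,-1,-0.145,-0.04,0,-0.417,-1,-0.145,-0.04,0,-0.417,-1,-0.145,-0.04,0,-0.417,-1,-0.145,-0.04,0,-0.417,-1,-0.145,-0.04,0,-0.417,-1],
)

```text
clock: 14.3
ee_pos: [618.9, 34.1, 155.0]
eef_rot: [-0.001, -0.518, 0.855, 0.0]
ft_force: [-0.9, -3.1, 0.7]
gripper_width: 0.5
grip_force: 1.4
```

```bash
python3 st.py
```

```text
clock 14.3 p [618.9  34.1 155. ] q6 -2.78 frame th 332.4 TCP rad/tan 67.5 -20.4 handle th 332.1 F rad/tan 0.6 -3.2
```

drive_tool(
  rows=[0.2,0,0,0,-1,1,0,0,0,-1,0.4,0,-1,0,-1,0,0,-1,0,-1,0,0,-1,0,-1,0,0,-1,0,-1,0,0,-1,0,-1,0,0,-1,0,-1,0,0,-1,0,-1,0,0,0,0,-1],
)

```text
clock: 15.3
ee_pos: [606.1, 5.9, 298.6]
eef_rot: [0.002, -0.518, 0.856, -0.002]
ft_force: [0.0, 0.5, 0.2]
gripper_width: 0.6
grip_force: 0.0
```

drive_tool(
  rows=[-1,0,0,0,-1,-1,0,0,0,-1,-1,0,0,0,-1,-1,0,0,0,-1,-1,0,0,0,-1,-1,0,0,0,-1,-1,0,0,0,-1,-1,0,0,0,-1,-1,0,0,0,-1,0,0,0,0,-1],
)

```text
clock: 16.3
ee_pos: [688.1, 167.8, 293.1]
eef_rot: [-0.001, -0.519, 0.855, 0.001]
ft_force: [0.6, 0.1, -0.8]
gripper_width: 0.7
grip_force: 0.0
```

```bash
python3 st.py
python3 - <<'E'
from h import *
import cv2
m=camera_model("wrist")
cv2.imwrite("pics/w3.png",get_image("wrist")[:,:,::-1]);np.savez("w3.npz",**m)
K,R,t=m["camera_matrix"],m["R"],m["t"]
for X in ([568.5,83.5,129],[630,60,209],[663,47,120]):
    c=K@(R@np.array(X)+t);print((c[:2]/c[2]).round())
E
```

```text
clock 16.3 p [688.1 167.8 293.1] q6 -2.58 frame th 332.5 TCP rad/tan 67.2 130.0 handle th nan F rad/tan 0.5 0.4
[341.  77.]
[280.  66.]
[247.  90.]st.py:6: RuntimeWarning: invalid value encountered in arcsin
  hth=th+np.degrees(np.arcsin((r@et+20)/66))
```

Run:
```python
import cv2
cv2.imwrite("pics/w3c.png",cv2.resize(cv2.imread("pics/w3.png")[0:150,220:420],None,fx=4,fy=4,interpolation=2))
```

```text
(no output)
```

View pics/w3c.png

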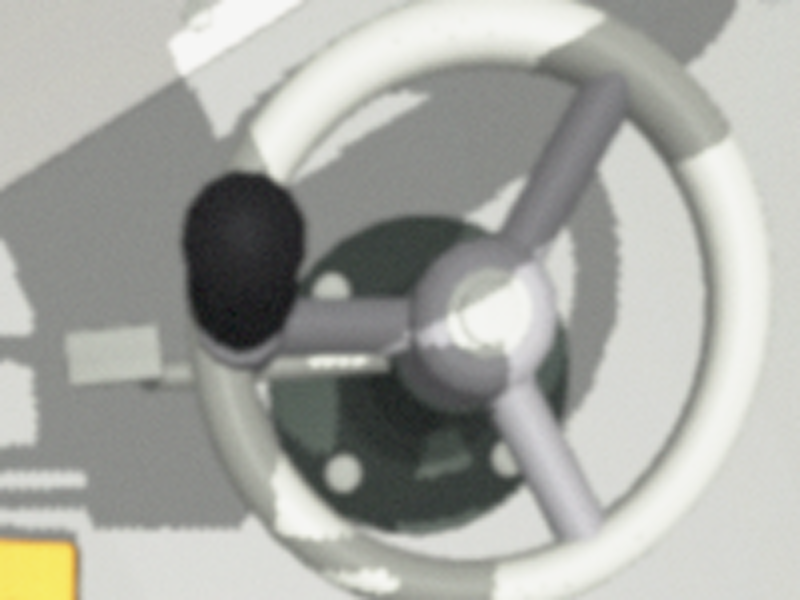

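The crop shows the nut at (492,312), handle dome (244,232), handle foot (243,335) and pointer flag about (115,355). The handle is close to the pointer but not there yet.

Run:
```python
from h import *
m=np.load("w3.npz");P=lambda p,z:plane(m,(220+p[0]/4-.4,p[1]/4-.4),z)
o={n:P(p,z) for n,p,z in(("nut",(492,312),129),("htop",(244,228),209),("hfoot",(243,333),133),("ptr",(114,355),120),("ptrhubend",(158,352),120),("ptrtip",(68,358),120),("ptrend bottom",(160,377),120),("spoke",(330,325),118),("rimL",(203,320),113),("rimR",(766,285),113))}
for H in (o["nut"],np.array([568.5,83.5])):
  for n,q in o.items(): r=q-H;print(n,q.round(1),np.hypot(*r).round(1),np.degrees(np.arctan2(r[1],r[0])).round(1))
m=np.load("w1.npz")
H=plane(m,(149,124),129)
for n,p,z in(("htop",(155,48),209),("hfoot",(190,77),131),("ptr",(214,48),120)):
  r=plane(m,p,z)-H;print(n,np.hypot(*r).round(1),np.degrees(np.arctan2(r[1],r[0])).round(1))
```

```text
nut [567.4  84.6] 0.0 0.0
htop [626.3  54.1] 66.3 -27.4
hfoot [628.4  59.5] 65.9 -22.3
ptr [661.   46.3] 101.1 -22.3
ptrhubend [650.   51.1] 89.1 -22.0
ptrtip [672.5  41.2] 113.7 -22.4
ptrend bottom [652.6  57. ] 89.5 -17.9
spoke [605.   66.4] 41.8 -25.8
rimL [634.9  48.4] 76.6 -28.2
rimR [493.2 111.9] 79.0 159.8
nut [567.4  84.6] 1.5 135.3
htop [626.3  54.1] 64.8 -27.0
hfoot [628.4  59.5] 64.5 -21.8
ptr [661.   46.3] 99.7 -21.9
ptrhubend [650.   51.1] 87.7 -21.7
ptrtip [672.5  41.2] 112.3 -22.1
ptrend bottom [652.6  57. ] 88.1 -17.5
spoke [605.   66.4] 40.3 -25.1
rimL [634.9  48.4] 75.1 -27.9
rimR [493.2 111.9] 80.4 159.3
htop 64.9 -20.9
hfoot 63.1 -24.5
ptr 99.3 -21.7
```

drive_tool(
  rows=[1,0,0,0,-1,1,0,0,0,-1,1,0,0,0,-1,1,0,0,0,-1,1,0,0,0,-1,1,0,0,0,-1,1,0,0,0,-1,1,0,0,0,-1,1,0,0,0,-1,0,0,0,0,-1],
)

```text
clock: 17.35
ee_pos: [603.3, 3.2, 295.3]
eef_rot: [-0.001, -0.517, 0.856, -0.0]
ft_force: [1.2, 0.4, 0.9]
gripper_width: 0.5
grip_force: 0.0
```

drive_tool(
  rows=[0,0,1,0,-1,0,0,1,0,-1,0,0,1,0,-1,0,0,1,0,-1,0,0,1,0,-1,0,0,1,0,-1,0,0,1,0,-1,0,0,0,0,-1,0,0,0,0,-1],
)

```text
clock: 18.25
ee_pos: [604.7, 6.1, 155.4]
eef_rot: [-0.0, -0.518, 0.855, 0.0]
ft_force: [0.1, -0.4, 1.2]
gripper_width: 0.8
grip_force: 0.0
```

```bash
python3 st.py
```

```text
clock 18.25 p [604.7   6.1 155.4] q6 -2.83 frame th 332.4 TCP rad/tan 67.9 -51.8 handle th 303.6 F rad/tan 0.3 -0.2
```

drive_tool(
  rows=[-0.25,0,0,0,-1,-0.25,0,0,0,-1,-0.25,0,0,0,-1,-0.25,0,0,0,-1,-0.25,0,0,0,-1,-0.2,0,0,0,-1,-0.1,0,0,0,-1,-0.1,0,0,0,-1,-0.1,0,0,0,-1,-0.05,0,0,0,-1],
)

```text
clock: 19.25
ee_pos: [621.5, 37.6, 155.4]
eef_rot: [-0.0, -0.518, 0.855, -0.0]
ft_force: [-1.3, -1.9, 0.7]
gripper_width: 0.8
grip_force: 1.3
```

```bash
python3 st.py
```

```text
clock 19.25 p [621.5  37.6 155.4] q6 -2.78 frame th 332.4 TCP rad/tan 68.2 -16.2 handle th 335.8 F rad/tan -0.2 -2.3
```

drive_tool(
  rows=[-0.05,0,0,0,-1,0,0,0,0,-1],
)

```text
clock: 19.45
ee_pos: [622.0, 38.8, 155.4]
eef_rot: [-0.0, -0.518, 0.855, 0.0]
ft_force: [-1.2, -2.0, 0.7]
gripper_width: 0.6
grip_force: 1.1
```

```bash
python3 st.py
```

```text
clock 19.45 p [622.   38.8 155.4] q6 -2.78 frame th 332.4 TCP rad/tan 68.2 -14.9 handle th 336.9 F rad/tan -0.1 -2.3
```

drive_tool(
  rows=[0.2,0,0,0,-1,1,0,0,0,-1,0.4,0,-1,0,-1,0,0,-1,0,-1,0,0,-1,0,-1,0,0,-1,0,-1,0,0,-1,0,-1,0,0,-1,0,-1,0,0,-1,0,-1,0,0,0,0,-1],
)

```text
clock: 20.45
ee_pos: [608.7, 10.5, 298.7]
eef_rot: [0.003, -0.518, 0.855, -0.002]
ft_force: [-0.2, -0.1, -0.8]
gripper_width: 0.5
grip_force: 0.0
```

drive_tool(
  rows=[-1,0,0,0,-1,-1,0,0,0,-1,-1,0,0,0,-1,-1,0,0,0,-1,-1,0,0,0,-1,-1,0,0,0,-1,-1,0,0,0,-1,-1,0,0,0,-1,-1,0,0,0,-1,0,0,0,0,-1],
)

```text
clock: 21.45
ee_pos: [690.6, 172.4, 293.1]
eef_rot: [-0.001, -0.519, 0.854, 0.001]
ft_force: [-0.4, -0.3, 0.2]
gripper_width: 0.3
grip_force: 0.0
```

Run:
```python
from h import *
import cv2
m=camera_model("wrist")
im=get_image("wrist")[:,:,::-1];np.savez("w4.npz",**m)
cv2.imwrite("pics/w4c.png",cv2.resize(im[0:150,220:420],None,fx=4,fy=4,interpolation=2))
```

```text
(no output)
```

View pics/w4c.png

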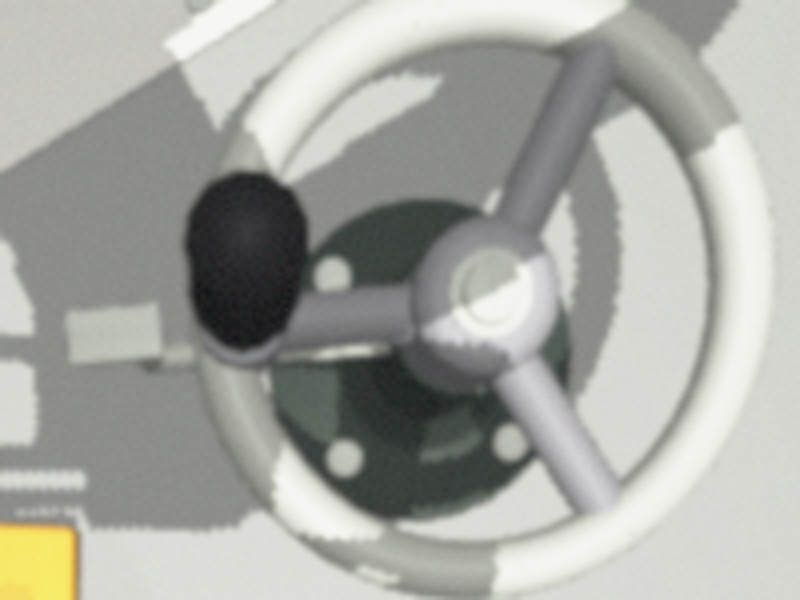

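Run:
```python
from h import *
for f,L in(("w3",((492,312),(244,228),(330,324),(114,355))),("w4",((492,292),(247,228),(330,319),(114,335)))):
  m=np.load(f+".npz");P=lambda p,z:plane(m,(220+p[0]/4-.4,p[1]/4-.4),z)
  H=P(L[0],129);print(f,H.round(1))
  for n,p,z in zip(("htop","spoke","ptr"),L[1:],(209,115,120)):
    q=P(p,z);r=q-H;print(n,q.round(1),np.hypot(*r).round(1),np.degrees(np.arctan2(r[1],r[0])).round(1))
```

```text
w3 [567.4  84.6]
htop [626.3  54.1] 66.3 -27.4
spoke [604.5  65.8] 41.5 -26.9
ptr [661.   46.3] 101.1 -22.3
w4 [568.   84.6]
htop [628.4  58.9] 65.6 -23.1
spoke [606.6  69.1] 41.5 -21.9
ptr [661.3  46.4] 100.8 -22.3
```

The handle is in line with hub and pointer to within about half a degree. Nut is at (492,292), dome (247,228), flag (114,335). The tool is clear of everything, so I'm handing it in.

```bash
python3 -c "
from rig import *
print(sign_off())"
```

```text
the job is handed in; nothing more can be done
None
```

I pushed the hand wheel one full turn anticlockwise and left its handle in line with the pointer, within about 1° as measured from the wrist camera. I handed the job in at about 21.5 s, with the arm clear of everything.

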